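# Lift the split retaining ring out of a column holder

## Robot

A 6-joint arm with a two-finger parallel gripper is mounted at the origin on the work surface. World frame = base frame: x ahead of the robot, y to its left, z up, the work surface at z = 0. Lengths are in m, angles in degrees, forces in N, time in s.
With the tool pointing down it reaches from about 0.275 to 0.75 m from the base axis. Payload 10.2 kg.
Tool frame: the origin (TCP) lies midway between the tips of the shut fingers; the grasp point (between the pads) lies 19 mm behind it; z points along the fingers, y is the line along which they close (so a half turn about z gives the same grasp; the last joint's range is limited). The gripper opens to 85 mm and grips with 20 to 120 N. Pads are 22 mm wide; open, the fingers measure 114 mm over their backs; the gripper's body (76 mm by 85 mm) begins 54 mm behind the grasp point. The pads swing forward as they close: fully open they stand 13 mm farther back than shut.
Start: joints at [-89.347, 17.928, 85.812, -0, 76.261, -12.8], TCP at [0.122, -0.511, 0.231] pointing down, gripper open.
Joint ranges: [-168.41, 168.41], [-55.51, 124.54], [10.69, 146.95], [-70.63, 250.63], [1, 178], [-165.06, 165.06]. Speed limits (degrees/s): [136.94, 136.94, 172.46, 180, 180, 180].

## Interface

Orientations are given as a 3x3 rotation matrix whose columns are the frame's x, y, z axes.
In Python, from station import r gives the robot as it stands.
- The arm moves only by the tool play_rows, never from a script. Its argument "deltas" is a list of rows, each an object of numbers: "x", "y", "z": the shift along the world's x, y, z each as a share of 300 mm, from -1 to 1; "yaw": the turn about the world's z as a share of 180 degrees, from -1 to 1; "hand": the finger opening in mm, from 0 to 85.4. In form: [{"x": .., "y": .., "z": .., "yaw": .., "hand": ..}, ...]. A call has 1 to 5 rows; each row is the pose to reach, as a shift and turn from the pose commanded when the call began, turning the shorter way round; what a row does not reach only later rows make up. A row lasts 1/10 s, in which the tool goes at most 50 mm and 8.59 degrees, less where a joint would pass 70% of its speed; a pose out of reach is approached as far as the arm can. A call with a number of a shift or a turn outside -1 to 1 is refused whole. A call with a gripper value outside its range is refused whole. The fingers move at their own pace and stop on an object; the grip force is fixed at half the most. Time passes only in rows, so rows that repeat a pose let the fingers close. It gives the time, the measured TCP pose, the force, the opening and the grip force at its end, in the units of the state.
- r.sense(): the state, without advancing time (a new reading comes with each control period).
- r.grab_frame(name): name is "scene" or "top"; returns a dict with "frame" (420x560x3 uint8, red, green, blue), "camera_matrix" (3x3 intrinsics, pixels), "extrinsics" (4x4, takes a point from camera to world coordinates). Camera axes: x right, y down, z forward; pixel columns grow to the right and rows downward; lengths in m; the calibration is good to about 2 mm. A picture is of the moment at which its call begins. There is no depth.
- r.finish_job(): hands the job in; it is judged then, once.
Trained networks look in the newest picture that a camera, given by its name, has taken for a name from the list of things; names that differ only in an ending like _2 or _b are one class to them, and where a whole thing is asked for, a point or a joint stands for the part that bears it (a point fixed in the world has none). Each returns a list of dicts, best first, with "conf" (0 to 1); they miss things now and then, are a little off and sometimes report something else, mostly with a low value. They report only what shows in the picture. A call takes as long as a camera call. They do not tell look-alikes from the thing itself.
- r.boxes_of(camera, name): "box" ([centre column, centre row, width, height] in pixels, round what is visible of it).
- r.regions_of(camera, name): "mask" (420x560 bool, what is visible of it) and "box" ([centre column, centre row, width, height] in pixels, round what is visible of it).
- r.mark_of(camera, name): "position" ([row, column] in pixels: a listed point, or the origin of a listed thing).
The state is a dict: "time_s": time; "joint_pos": joint angles; "joint_velocities": joint speeds; "joint_efforts": joint torques, N m; "position": TCP position; "eef_rot": TCP orientation; "wrist_force": force on the tool from outside, world axes, zero at the start; "wrist_torque": the same for the moment, N m; "grip_width": finger opening in m; "finger_force": force on a finger pad.
Only numpy, scipy, OpenCV 4.12 (cv2) and the standard library are available. Lean on these libraries where they do the work, as an engineer would, in place of code of your own. Each camera call takes 0.05 s, during which the arm holds its last target. There are 200 camera calls.

## Task

Take the hooked pick, slide its tip through the front slot of the holder block that has the split ring (the one with a gap), under the end of the ring, and lift that end. Draw the ring back out of its groove so that it lies loose, well off its seat, then lay the pick down on the bench. Keep the gripper's fingers off the ring, and leave the closed ring in the twin block where it is.

Things in the scene. Friction and masses are not known exactly. Their poses are not given: they have to be found in the camera images.
- ring: Dark steel split ring, outer diameter 76 mm, inner 64, 4 thick, 45 g, lying loose inside the block's rim. Origin: centre of its underside, z up. Its gap runs counter-clockwise from above from 200 to 255 degrees from its +x; the end at 200 degrees (12 mm to the -y side of its -x axis) bridges the block's slot: hook it on the -x axis. Its x lies within 5 degrees of the block's x.
- block: Fixed white plastic block under the split ring, 100 x 100 mm. Origin: centre of its underside. Groove floor 40 mm high; around it a rim, inner diameter 80, outer 96, 5 mm high; inside the ring a disc 32 wide, 2 high. A slot 28 mm wide, open above and through the rim, runs along x from the -x face (robot side) to 18 mm before the centre; slot floor 22 mm high, so 18 mm below the ring.
- pick: Hooked pick lying on the bench, 90 g. Black handle 80 mm long (x), 18 wide (y), 30 high, flat underside; grip it across y. Origin: middle of the handle's underside, x to the tip, z up. A steel shaft cranks down to a blade 8 wide, 3 thick, level with the handle's underside, x = 70 to 112 mm; an upturned lip ends it (x = 108 to 112), reaching 8 mm above the underside.
- closed_ring: Bystander: dark steel ring of the same diameter and thickness but unbroken, seated in an identical block beside the first. Origin: centre of its underside.
Mind the look-alikes: they are no part of the job. Leave any green or purple look-alike of the ring alone.

How it is judged:
By the outcome, as a careful person would: the job done as asked, in the order asked, and still so for the second after the job is handed in, with the robot touching nothing.
It also fails if it takes over 51 s, if anything falls off the work surface, if the arm or the gripper's body presses on something with over 40 N, if the wrist force passes 120 N, or if a joint passes its speed limit or range.

## Working session

There is one attempt and no reset: what is moved stays moved. The work goes in short steps, Python scripts to look and compute and a tool call to move; the robot and the scene stay as the last step left them, time stands still between calls to the robot, and variables do not carry over. Pictures are saved under pics/ and viewed, at most 10 in all, crops included, and the job is handed in when it is done.

Besides the shell and the picture viewer there is one more tool, called after ">>>" as a command line: name --argument value ..., lists and objects as JSON in quotes. play_rows: Moves the arm, as the interface text tells. Its arguments: {"type":"object","properties":{"deltas":{"type":"array","items":{"type":"object","properties":{"x":{"type":"number","minimum":-1,"maximum":1},"y":{"type":"number","minimum":-1,"maximum":1},"z":{"type":"number","minimum":-1,"maximum":1},"yaw":{"type":"number","minimum":-1,"maximum":1},"hand":{"type":"number"}}}}},"required":["deltas"]}

```bash
mkdir -p pics; ls
cat > h.py <<'E'
import numpy as np, cv2
from station import r
def grab(n):
    f=r.grab_frame(n); return f['frame'],np.array(f['camera_matrix']),np.array(f['extrinsics'])
def ray(px,K,T,z):
    d=T[:3,:3]@np.linalg.solve(K,[px[0],px[1],1.]); o=T[:3,3]; return o+d*(z-o[2])/d[2]
def proj(p,K,T):
    p=np.atleast_2d(p); c=(p-T[:3,3])@T[:3,:3]; u=c@K.T; return u[:,:2]/u[:,2:]
E
python3 - <<'E'
from h import *
for n in("scene","top"):
    I,K,T=grab(n); cv2.imwrite(f'pics/{n}0.png',cv2.cvtColor(I,4)); np.savez(f'{n}.npz',K=K,T=T,I=I)
    print(n,T.round(3).tolist(),K.round(1).tolist())
    for o in("ring","block","pick","closed_ring"):
        print(o,[(np.round(m['position']),round(m['conf'],2)) for m in r.mark_of(n,o)],[(np.round(m['box']),round(m['conf'],2)) for m in r.boxes_of(n,o)])
s=r.sense();print(s['time_s'],s['position'],s['eef_rot'],s['grip_width'])
E
```

```text
pics
scene [[0.632, 0.548, -0.547, 1.076], [0.775, -0.438, 0.456, -0.274], [0.01, -0.712, -0.702, 0.732], [0.0, 0.0, 0.0, 1.0]] [[424.0, 0.0, 287.0], [0.0, 424.0, 215.2], [0.0, 0.0, 1.0]]
ring [(array([240., 319.]), 0.59), (array([190., 403.]), 0.57)] [(array([406., 194.,  28.,  23.]), 0.58), (array([321., 237.,  30.,  24.]), 0.5), (array([181., 269.,  34.,  26.]), 0.48)]
block [(array([250., 316.]), 0.79)] [(array([320., 247.,  65.,  54.]), 0.84)]
pick [(array([225., 228.]), 0.76)] [(array([234., 230.,  38.,  38.]), 0.58)]
closed_ring [(array([320., 200.]), 0.74)] [(array([200., 321.,  43.,  34.]), 0.84)]
top [[0.001, -0.993, 0.117, 0.461], [-0.999, -0.006, -0.037, 0.171], [0.037, -0.117, -0.992, 0.841], [0.0, 0.0, 0.0, 1.0]] [[403.2, 0.0, 280.1], [0.0, 403.2, 208.1], [0.0, 0.0, 1.0]]
ring [(array([173., 111.]), 0.76), (array([169., 260.]), 0.68), (array([241., 383.]), 0.67)] [(array([112., 176.,  34.,  39.]), 0.77), (array([258., 168.,  40.,  35.]), 0.65), (array([382., 242.,  33.,  34.]), 0.63)]
block [(array([166., 258.]), 0.83)] [(array([260., 170.,  60.,  61.]), 0.7)]
pick [(array([270., 313.]), 0.96)] [(array([316., 252.,  11.,  75.]), 0.83)]
closed_ring [(array([162., 408.]), 0.63)] [(array([412., 163.,  41.,  33.]), 0.63)]
0.9 [ 0.12214534 -0.51061347  0.23130417] [[ 9.72567511e-01  2.32620798e-01  3.58285446e-05]
 [ 2.32620799e-01 -9.72567511e-01 -2.64168121e-05]
 [ 2.87005786e-05  3.40265979e-05 -9.99999999e-01]] 0.08544649298592541
```

View pics/top0.png

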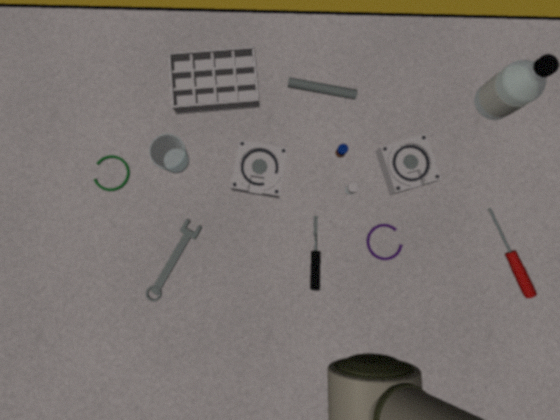

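View pics/scene0.png

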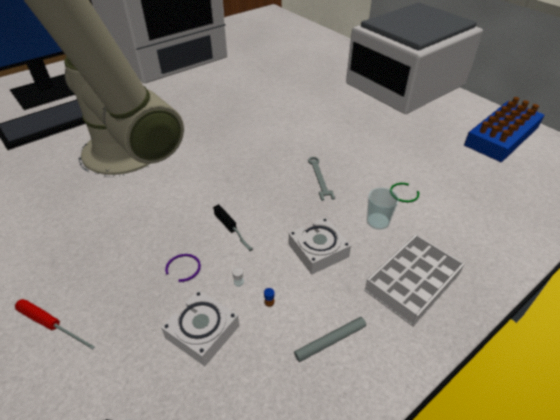

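Run:
```python
from h import *
d=np.load('top.npz');I,K,T=d['I'],d['K'],d['T']
a=cv2.cvtColor(I,4)
c1=cv2.resize(a[125:215,215:305],(400,400),interpolation=2)
c2=cv2.resize(a[200:320,260:380],(400,400),interpolation=2)
cv2.imwrite('pics/c.png',np.hstack([c1,c2]))
d2=np.load('scene.npz')
for n,(dd,pts) in {'top':(d,[((260,169),.04),((313,270),0),((111,173),0),((383,241),0),((408,162),.04)]),'scene':(d2,[((319,240),.04),((228,225),0),((200,320),.04)])}.items():
    for p,z in pts: print(n,p,ray(p,dd['K'],dd['T'],z).round(4))
```

```text
top (260, 169) [0.6346 0.1817 0.04  ]
top (313, 270) [0.4313 0.0711 0.    ]
top (111, 173) [0.6319 0.4932 0.    ]
top (383, 241) [ 0.4916 -0.0771  0.    ]
top (408, 162) [ 0.6521 -0.1219  0.04  ]
scene (319, 240) [0.6407 0.1815 0.04  ]
scene (228, 225) [ 0.4431  0.0699 -0.    ]
scene (200, 320) [ 0.6504 -0.1254  0.04  ]
```

View pics/c.png

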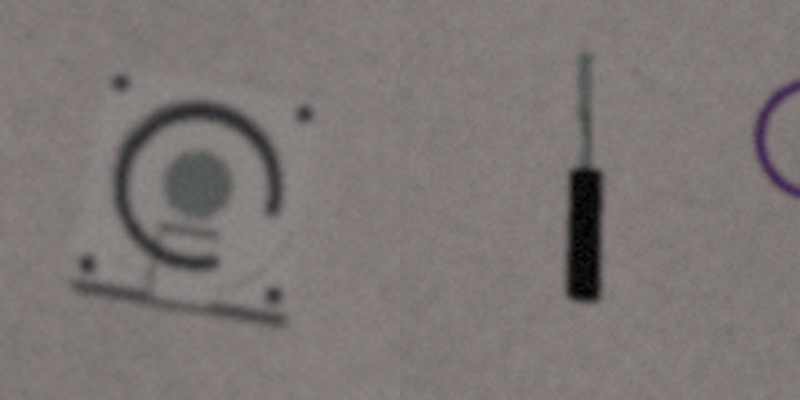

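The picture shows four candidates in the top view:
- dark split ring in the white block (260,168)
- closed dark ring in the twin block (411,162)
- green open ring (111,173)
- purple open ring (384,241)

I choose the dark one at (260,168). The crop confirms the gap faces the lower right and the slot opens toward the robot. The pick lies at (316,270), with its tip at (316,216). Next I'll measure these precisely.

```bash
cat > fit.py <<'E'
from h import *
from scipy.optimize import least_squares
from scipy import ndimage as nd
def screws(I,roi): pass
D={n:np.load(n+'.npz') for n in('top','scene')}
for n,roi in(('top',(215,125,305,215)),('scene',(280,210,360,275))):
    d=D[n];g=cv2.cvtColor(d['I'],cv2.COLOR_RGB2GRAY).astype(float);K,T=d['K'],d['T']
    x0,y0,x1,y1=roi;c=g[y0:y1,x0:x1]; med=np.median(c); m=c<med-25
    L,k=nd.label(m)
    print(n,'med',med)
    for i in range(1,k+1):
        yy,xx=np.where(L==i); w=med-c[yy,xx]
        if len(xx)<4: continue
        u=np.array([np.average(xx,weights=w)+x0,np.average(yy,weights=w)+y0])
        print(len(xx),u.round(1),np.ptp(xx),np.ptp(yy),ray(u,K,T,.04).round(4))
        if np.ptp(xx)>20 and np.ptp(yy)>14:
            P=np.array([ray((a+x0,b+y0),K,T,.044)[:2] for a,b in zip(xx,yy)])
            f=least_squares(lambda q:np.hypot(*(P-q[:2]).T)-q[2],[*P.mean(0),.035],loss='soft_l1',f_scale=.002)
            a=np.degrees(np.arctan2(*(P-f.x[:2]).T[::-1]))%360
            a=np.sort(a);gi=np.argmax(np.diff(a)); print(' RING',f.x.round(4),'gap',a[gi],a[gi+1])
    h=d['I'].astype(int)
    for m in r.regions_of(n,'pick')[:1]:
        M=m['mask'];yy,xx=np.where(M); print('pick mask',len(xx),xx.min(),xx.max(),yy.min(),yy.max())
    blk=(h.max(2)<45); 
    rr=(290,240,340,300) if n=='top' else (205,195,260,255)
    b=blk[rr[1]:rr[3],rr[0]:rr[2]]; L,k=nd.label(b); s=nd.sum(b,L,range(1,k+1)); yy,xx=np.where(L==1+np.argmax(s)); print('handle px',len(xx))
    pts=np.c_[xx+rr[0],yy+rr[1]].astype(np.float32)
    rc=cv2.minAreaRect(pts);print(rc); bx=cv2.boxPoints(rc); print([ray(p,K,T,.03)[:2].round(4).tolist() for p in bx])
    # handle centroid at mid-height and tip
    print('cen',ray(pts.mean(0),K,T,.022).round(4))
E
python3 fit.py
```

```text
top med 123.0
10 [241.8 143. ] 3 2 [0.688 0.219 0.04 ]
327 [256.9 162.7] 37 37 [0.6476 0.188  0.04  ]
 RING [0.6389 0.1834 0.0353] gap 193.35676620566068 250.95446948129768
9 [283.  150.1] 2 2 [0.6743 0.1351 0.04  ]
152 [259.1 166.1] 13 14 [0.6406 0.1835 0.04  ]
10 [234.1 184.1] 2 3 [0.6032 0.2335 0.04  ]
54 [241.7 190.6] 22 6 [0.5901 0.218  0.04  ]
9 [276.1 191. ] 2 2 [0.5898 0.1491 0.04  ]
42 [269.8 195.3] 17 4 [0.581  0.1616 0.04  ]
pick mask 577 309 322 217 291
handle px 295
((314.8271789550781, 269.9933776855469), (7.725057601928711, 38.048789978027344), 2.2025980949401855)
[[0.3953, 0.0805], [0.4704, 0.077], [0.4698, 0.0614], [0.3947, 0.0651]]
cen [0.4319 0.0698 0.022 ]
scene med 168.0
12 [324.5 219.5] 3 3 [0.6015 0.2342 0.04  ]
329 [321.7 235.7] 34 27 [0.635  0.1947 0.04  ]
 RING [0.639  0.1837 0.0349] gap 199.63195256125775 246.41377835726576
11 [292.4 232.9] 3 2 [0.5877 0.1496 0.04  ]
795 [316.6 256.7] 62 40 [0.6729 0.1455 0.04  ]
 RING [0.6493 0.1736 0.0584] gap 53.45873047866546 209.56183522760162
122 [319.4 238.9] 13 10 [0.6389 0.1844 0.04  ]
5 [316. 254.] 4 0 [0.6664 0.1494 0.04  ]
4 [325.5 254. ] 3 0 [0.6791 0.1654 0.04  ]
pick mask 416 213 251 204 250
handle px 237
((224.34390258789062, 217.77830505371094), (29.866666793823242, 8.744745254516602), 47.72631072998047)
[[0.4013, 0.0526], [0.3935, 0.0758], [0.4852, 0.0715], [0.4913, 0.0496]]
cen [0.4366 0.066  0.022 ]
```

Run:
```python
from h import *
d=np.load('top.npz');K,T,I=d['K'],d['T'],d['I']
g=cv2.cvtColor(I,cv2.COLOR_RGB2GRAY).astype(float)
t=ray((315.8,216.8),K,T,.004);print('tip',t)
for row in range(214,250,3):
    c=g[row,306:326];w=np.clip(np.median(c)-8-c,0,None);
    if w.sum()>0:print(row,(w@np.arange(306,326)/w.sum()).round(2),w.max(),ray((w@np.arange(306,326)/w.sum(),row),K,T,.003)[:2].round(4))
for row in (255,262,269,276,283):
    c=g[row,302:330];w=np.clip(np.median(c)-30-c,0,None);print(row,ray((w@np.arange(302,330)/w.sum(),row),K,T,.025)[:2].round(4))
s=r.sense();print(s['position'],s['time_s'],s['joint_pos'])
```

```text
tip [0.54157263 0.06477094 0.004     ]
217 315.33 27.0 [0.5412 0.0656]
220 315.01 33.0 [0.5349 0.0664]
223 314.84 24.0 [0.5286 0.0668]
226 315.04 29.0 [0.5223 0.0664]
229 315.23 26.5 [0.5161 0.0661]
232 314.91 30.0 [0.5098 0.0668]
235 315.15 39.5 [0.5036 0.0664]
238 315.43 32.5 [0.4973 0.0658]
241 315.86 27.0 [0.4911 0.065 ]
244 315.74 29.0 [0.4849 0.0653]
247 315.31 25.5 [0.4786 0.0663]
255 [0.4621 0.0692]
262 [0.4481 0.0693]
269 [0.4341 0.0704]
276 [0.4203 0.0709]
283 [0.4064 0.0709]
[ 0.1221425  -0.5106222   0.23130593] 1.0 [-8.93455545e+01  1.79279816e+01  8.58099227e+01  5.11779244e-04
  7.62588262e+01 -1.27987037e+01]
```

>>> play_rows --deltas '[{"x":0.39,"y":0.733,"z":-0.1,"yaw":-0.087,"hand":60},{"x":0.39,"y":0.733,"z":-0.1,"yaw":-0.087,"hand":60},{"x":0.39,"y":0.733,"z":-0.1,"yaw":-0.087,"hand":60},{"x":0.39,"y":0.733,"z":-0.1,"yaw":-0.087,"hand":60},{"x":0.39,"y":0.733,"z":-0.1,"yaw":-0.087,"hand":60}]'

```text
time_s: 1.5
position: [0.2392, -0.2897, 0.2013]
eef_rot: [[0.999, -0.039, 0.0], [-0.039, -0.999, -0.001], [0.0, 0.001, -1.0]]
wrist_force: [0.8, -0.3, 0.6]
grip_width: 0.0601
finger_force: 0.0
```

```bash
cat > st.py <<'E'
from h import *
s=r.sense();R=np.array(s['eef_rot']);print('t',s['time_s'],'p',np.round(s['position'],4),'yaw',np.degrees(np.arctan2(R[1,0],R[0,0])).round(2),'F',np.round(s['wrist_force'],2),'w',round(s['grip_width'],4),'ff',s['finger_force'],'j6',np.round(s['joint_pos'],0))
E
python3 st.py
```

```text
t 1.5 p [ 0.2392 -0.2897  0.2013] yaw -2.25 F [ 0.83 -0.31  0.59] w 0.0601 ff 0.0 j6 [-68.   0. 111.   0.  68.  24.]
```

>>> play_rows --deltas '[{"x":0.393,"y":0.74,"z":-0.1,"hand":50},{"x":0.393,"y":0.74,"z":-0.1,"hand":50},{"x":0.393,"y":0.74,"z":-0.1,"hand":50},{"x":0.393,"y":0.74,"z":-0.1,"hand":50},{"x":0.393,"y":0.74,"z":-0.1,"hand":50}]'

```text
invalid input
```

>>> play_rows --deltas '[{"x":0.247,"y":0.463,"z":-0.3,"hand":45},{"x":0.247,"y":0.463,"z":-0.3,"hand":45},{"x":0.247,"y":0.463,"z":-0.3,"hand":45},{"x":0.247,"y":0.463,"z":-0.3,"hand":45},{"x":0.247,"y":0.463,"z":-0.3,"hand":45}]'

```text
invalid input
```

```bash
python3 st.py
```

```text
t 1.5 p [ 0.2392 -0.2897  0.2013] yaw -2.25 F [ 0.83 -0.31  0.59] w 0.0601 ff 0.0 j6 [-68.   0. 111.   0.  68.  24.]
```

>>> play_rows --deltas '[{"x":0.393,"y":0.74,"z":-0.1,"yaw":0,"hand":50},{"x":0.393,"y":0.74,"z":-0.1,"yaw":0,"hand":50},{"x":0.393,"y":0.74,"z":-0.1,"yaw":0,"hand":50},{"x":0.393,"y":0.74,"z":-0.1,"yaw":0,"hand":50},{"x":0.393,"y":0.74,"z":-0.1,"yaw":0,"hand":50}]'

```text
time_s: 2.0
position: [0.3558, -0.0704, 0.1719]
eef_rot: [[0.999, -0.039, 0.001], [-0.039, -0.999, -0.001], [0.001, 0.001, -1.0]]
wrist_force: [0.8, -0.5, -0.1]
grip_width: 0.0498
finger_force: 0.0
```

>>> play_rows --deltas '[{"x":0.247,"y":0.463,"z":-0.3,"yaw":0,"hand":45},{"x":0.247,"y":0.463,"z":-0.3,"yaw":0,"hand":45},{"x":0.247,"y":0.463,"z":-0.3,"yaw":0,"hand":45},{"x":0.247,"y":0.463,"z":-0.3,"yaw":0,"hand":45},{"x":0.247,"y":0.463,"z":-0.3,"yaw":0,"hand":45}]'

```text
time_s: 2.5
position: [0.429, 0.069, 0.08]
eef_rot: [[0.999, -0.035, -0.003], [-0.035, -0.999, 0.001], [-0.003, -0.001, -1.0]]
wrist_force: [-0.6, -0.2, 0.7]
grip_width: 0.0449
finger_force: 0.0
```

```bash
python3 st.py
```

```text
t 2.5 p [0.429 0.069 0.08 ] yaw -2.0 F [-0.57 -0.25  0.65] w 0.0449 ff 0.0 j6 [ -6.  18. 111.   0.  51.  86.]
```

>>> play_rows --deltas '[{"x":0,"y":0,"z":-0.12,"yaw":0,"hand":40},{"x":0,"y":0,"z":-0.2,"yaw":0,"hand":40},{"x":0,"y":0,"z":-0.25,"yaw":0,"hand":35},{"x":0,"y":0,"z":-0.25,"yaw":0,"hand":25},{"x":0,"y":0,"z":-0.25,"yaw":0,"hand":5}]'

```text
time_s: 3.0
position: [0.4295, 0.0662, 0.0076]
eef_rot: [[0.999, -0.039, 0.001], [-0.039, -0.999, -0.0], [0.001, 0.0, -1.0]]
wrist_force: [-0.3, 0.3, -0.4]
grip_width: 0.0169
finger_force: 60.5
```

>>> play_rows --deltas '[{"x":0,"y":0,"z":0,"yaw":0,"hand":5},{"x":0,"y":0,"z":0,"yaw":0,"hand":5},{"x":0,"y":0,"z":0,"yaw":0,"hand":5},{"x":0,"y":0,"z":0,"yaw":0,"hand":5}]'

```text
time_s: 3.4
position: [0.4295, 0.0666, 0.0073]
eef_rot: [[0.999, -0.038, 0.001], [-0.038, -0.999, -0.0], [0.001, 0.0, -1.0]]
wrist_force: [-1.1, -0.5, 4.5]
grip_width: 0.0168
finger_force: 61.3
```

```bash
python3 st.py
```

```text
t 3.4 p [0.4295 0.0666 0.0073] yaw -2.2 F [-1.06 -0.5   4.5 ] w 0.0168 ff 61.34165167808533 j6 [ -7.  27. 114.  -0.  39.  86.]
```

>>> play_rows --deltas '[{"x":0,"y":0,"z":0.12,"yaw":0,"hand":5},{"x":0.03,"y":0.13,"z":0.2,"yaw":-0.015,"hand":5},{"x":0.06,"y":0.26,"z":0.2,"yaw":-0.03,"hand":5},{"x":0.08,"y":0.38,"z":0.2,"yaw":-0.0405,"hand":5},{"x":0.097,"y":0.487,"z":0.2,"yaw":-0.0405,"hand":5}]'

```text
time_s: 3.9
position: [0.4584, 0.2145, 0.067]
eef_rot: [[0.986, -0.165, 0.0], [-0.165, -0.986, 0.0], [0.0, -0.0, -1.0]]
wrist_force: [-0.3, -0.3, -0.8]
grip_width: 0.0169
finger_force: 60.8
```

>>> play_rows --deltas '[{"x":0,"y":0,"z":-0.06,"yaw":0,"hand":5},{"x":0,"y":0,"z":-0.11,"yaw":0,"hand":5},{"x":0,"y":0,"z":-0.11,"yaw":0,"hand":5},{"x":0,"y":0,"z":-0.11,"yaw":0,"hand":5}]'

```text
time_s: 4.3
position: [0.4584, 0.2127, 0.0341]
eef_rot: [[0.986, -0.165, -0.0], [-0.165, -0.986, 0.0], [-0.0, 0.0, -1.0]]
wrist_force: [-0.5, -0.2, -0.6]
grip_width: 0.0165
finger_force: 60.8
```

```bash
python3 st.py
python3 - <<'E'
from h import *
for n in("top","scene"):
    I,K,T=grab(n);np.savez(n+'1.npz',I=I,K=K,T=T)
    roi=(220,130,320,270) if n=='top' else (220,160,360,280)
    x0,y0,x1,y1=roi;cv2.imwrite(f'pics/{n}1.png',cv2.resize(cv2.cvtColor(I,4)[y0:y1,x0:x1],None,fx=4,fy=4,interpolation=2))
a,b=[cv2.imread(f'pics/{n}1.png') for n in('top','scene')]
h=560;a=cv2.resize(a,(400,560));b=cv2.copyMakeBorder(cv2.resize(b,(400,343)),0,217,0,0,0)
cv2.imwrite('pics/v1.png',np.hstack([a,b]))
E
```

```text
t 4.3 p [0.4584 0.2127 0.0341] yaw -9.51 F [-0.46 -0.24 -0.58] w 0.0165 ff 60.79877972602844 j6 [ 12.  30. 101.   0.  49. 111.]
```

View pics/v1.png

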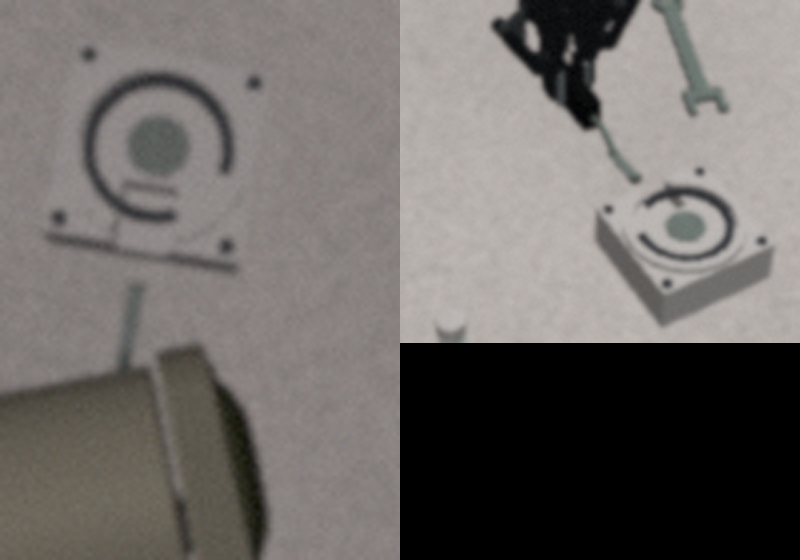

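The picture shows the pick held with its tip in front of the slot, at about top (254.2,201.3) and scene (302,222).

Run:
```python
from h import *
b=np.radians(-9.5);C=np.array([.6389,.1838]);R=np.array([[np.cos(b),np.sin(b)],[-np.sin(b),np.cos(b)]])
for n,p in(('top',(220+137/4,130+285/4)),('top',(220+125/4,130+365/4)),('top',(220+114/4,130+245/4)),('top',(220+168/4,130+256/4)),('scene',(220+637*140/400-400*140/400,160+180*.35))):
    d=np.load(n+'1.npz')
    for z in(.028,.034): w=ray(p,d['K'],d['T'],z)[:2];print(n,p,z,w.round(4),'block',(R@(w-C)).round(4))
d=np.load('top1.npz')
B=lambda x,y,z:np.r_[C+R.T@np.array([x,y]),z]
print('slot edges pred top (crop4)',[((proj(B(-.05,y,.045),d['K'],d['T'])[0]-[220,130])*4).round(0) for y in(-.014,.014)])
print('tcp block',(R@(np.array([.4584,.2127])-C)).round(4))
```

```text
top (254.25, 201.25) 0.028 [0.5704 0.193 ] block [-0.0691 -0.0022]
top (254.25, 201.25) 0.034 [0.5696 0.1929] block [-0.0699 -0.0025]
top (251.25, 221.25) 0.028 [0.5296 0.1987] block [-0.1103 -0.0033]
top (251.25, 221.25) 0.034 [0.5291 0.1985] block [-0.1107 -0.0036]
top (248.5, 191.25) 0.028 [0.5908 0.2049] block [-0.0509  0.0129]
top (248.5, 191.25) 0.034 [0.5899 0.2046] block [-0.0518  0.0125]
top (262.0, 194.0) 0.028 [0.5854 0.1774] block [-0.0517 -0.0152]
top (262.0, 194.0) 0.034 [0.5844 0.1773] block [-0.0526 -0.0153]
scene (302.95, 223.0) 0.028 [0.5704 0.1961] block [-0.0695  0.0008]
scene (302.95, 223.0) 0.034 [0.5748 0.1921] block [-0.0646 -0.0024]
slot edges pred top (crop4) [array([166., 247.]), array([111., 237.])]
tcp block [-0.1828 -0.0013]
```

>>> play_rows --deltas '[{"x":0.03,"y":-0.005,"z":0,"yaw":0,"hand":5},{"x":0.06,"y":-0.01,"z":0,"yaw":0,"hand":5},{"x":0.09,"y":-0.015,"z":0,"yaw":0,"hand":5},{"x":0.12,"y":-0.02,"z":0,"yaw":0,"hand":5},{"x":0.15,"y":-0.025,"z":0,"yaw":0,"hand":5}]'

```text
time_s: 4.9
position: [0.5043, 0.205, 0.0337]
eef_rot: [[0.986, -0.165, 0.0], [-0.165, -0.986, 0.0], [0.0, -0.0, -1.0]]
wrist_force: [-1.2, 0.4, -1.4]
grip_width: 0.0165
finger_force: 60.8
```

>>> play_rows --deltas '[{"x":0,"y":0,"z":0,"yaw":0,"hand":5},{"x":0,"y":0,"z":0,"yaw":0,"hand":5}]'

```text
time_s: 5.1
position: [0.5033, 0.2052, 0.0336]
eef_rot: [[0.986, -0.165, -0.001], [-0.165, -0.986, -0.0], [-0.001, 0.0, -1.0]]
wrist_force: [-0.2, 0.5, -0.1]
grip_width: 0.0172
finger_force: 60.8
```

```bash
cat > look.py <<'E'
import sys
from h import *
o=[]
for n,(x0,y0,x1,y1) in(("top",(200,130,320,270)),("scene",(220,160,360,280))):
    I,K,T=grab(n);np.savez(n+'1.npz',I=I,K=K,T=T);o.append(cv2.resize(cv2.cvtColor(I,4)[y0:y1,x0:x1],(400,int(400*(y1-y0)/(x1-x0))),interpolation=2))
h=max(x.shape[0] for x in o)
cv2.imwrite(sys.argv[1],np.hstack([cv2.copyMakeBorder(x,0,h-x.shape[0],0,0,0) for x in o]))
E
python3 st.py; python3 look.py pics/v2.png
```

```text
t 5.1 p [0.5033 0.2052 0.0336] yaw -9.51 F [-0.16  0.49 -0.07] w 0.0172 ff 60.79744219779968 j6 [ 10.  34.  95.   0.  52. 109.]
```

View pics/v2.png

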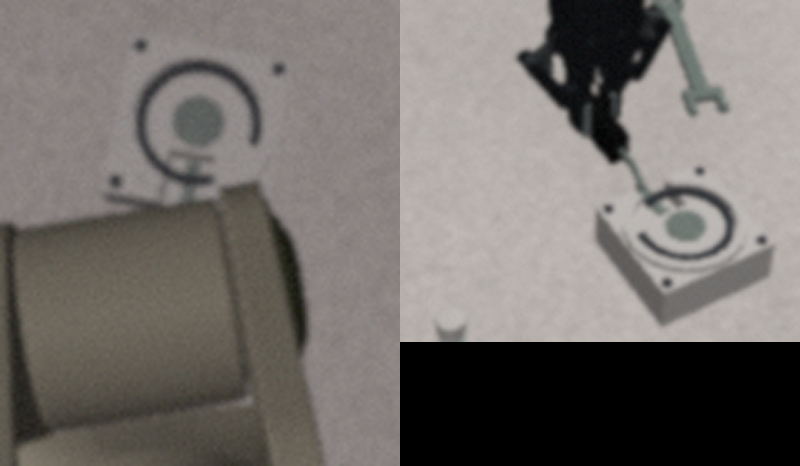

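The picture shows the tip under and past the ring's bar at top crop (190,165). I'll lift now.

>>> play_rows --deltas '[{"x":0,"y":0,"z":0.02,"yaw":0,"hand":5},{"x":0,"y":0,"z":0.04,"yaw":0,"hand":5},{"x":0,"y":0,"z":0.055,"yaw":0,"hand":5},{"x":0,"y":0,"z":0.07,"yaw":0,"hand":5},{"x":0,"y":0,"z":0.085,"yaw":0,"hand":5}]'

```text
time_s: 5.7
position: [0.5033, 0.2053, 0.0598]
eef_rot: [[0.986, -0.165, 0.0], [-0.165, -0.986, 0.0], [0.0, -0.0, -1.0]]
wrist_force: [0.8, 0.9, -1.8]
grip_width: 0.0168
finger_force: 60.8
```

>>> play_rows --deltas '[{"x":0,"y":0,"z":0.01,"yaw":0,"hand":5},{"x":0,"y":0,"z":0.02,"yaw":0,"hand":5},{"x":0,"y":0,"z":0.03,"yaw":0,"hand":5},{"x":0,"y":0,"z":0.03,"yaw":0,"hand":5},{"x":0,"y":0,"z":0.03,"yaw":0,"hand":5}]'

```text
time_s: 6.2
position: [0.5033, 0.2053, 0.0682]
eef_rot: [[0.986, -0.165, -0.0], [-0.165, -0.986, -0.0], [-0.0, 0.0, -1.0]]
wrist_force: [0.4, 0.2, -1.7]
grip_width: 0.0169
finger_force: 60.8
```

```bash
python3 st.py; python3 look.py pics/v3.png
```

```text
t 6.2 p [0.5033 0.2053 0.0682] yaw -9.5 F [ 0.4   0.17 -1.67] w 0.0169 ff 60.78976392745972 j6 [ 10.  31.  93.   0.  56. 109.]
```

View pics/v3.png

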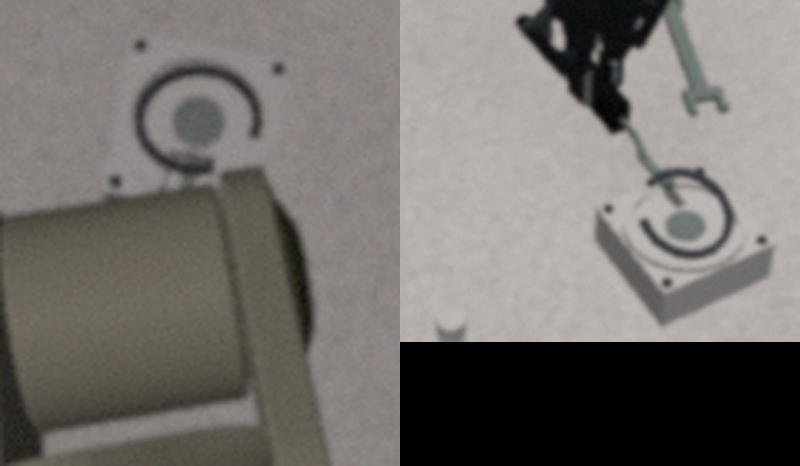

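The picture shows the near end raised on the pick and the ring tilted. Next I draw it back gently.

>>> play_rows --deltas '[{"x":-0.016,"y":0.0027,"z":0,"yaw":0,"hand":5},{"x":-0.032,"y":0.0053,"z":0,"yaw":0,"hand":5},{"x":-0.048,"y":0.008,"z":0,"yaw":0,"hand":5},{"x":-0.064,"y":0.0107,"z":0,"yaw":0,"hand":5},{"x":-0.08,"y":0.0133,"z":0,"yaw":0,"hand":5}]'

```text
time_s: 6.8
position: [0.4789, 0.2094, 0.0683]
eef_rot: [[0.986, -0.165, 0.0], [-0.165, -0.986, 0.0], [0.0, -0.0, -1.0]]
wrist_force: [0.2, 0.1, -1.8]
grip_width: 0.0169
finger_force: 60.7
```

>>> play_rows --deltas '[{"x":-0.016,"y":0.0027,"z":0,"yaw":0,"hand":5},{"x":-0.032,"y":0.0053,"z":0,"yaw":0,"hand":5},{"x":-0.048,"y":0.008,"z":0,"yaw":0,"hand":5},{"x":-0.064,"y":0.0107,"z":0,"yaw":0,"hand":5},{"x":-0.08,"y":0.0133,"z":0,"yaw":0,"hand":5}]'

```text
time_s: 7.3
position: [0.455, 0.2133, 0.0683]
eef_rot: [[0.986, -0.165, 0.0], [-0.165, -0.986, 0.0], [0.0, -0.0, -1.0]]
wrist_force: [-0.1, 0.4, -1.8]
grip_width: 0.0166
finger_force: 60.7
```

```bash
python3 st.py; python3 look.py pics/v4.png
```

```text
t 7.3 p [0.455  0.2133 0.0683] yaw -9.5 F [-0.07  0.36 -1.75] w 0.0166 ff 60.675262212753296 j6 [ 12.  26. 101.  -0.  53. 111.]
```

View pics/v4.png

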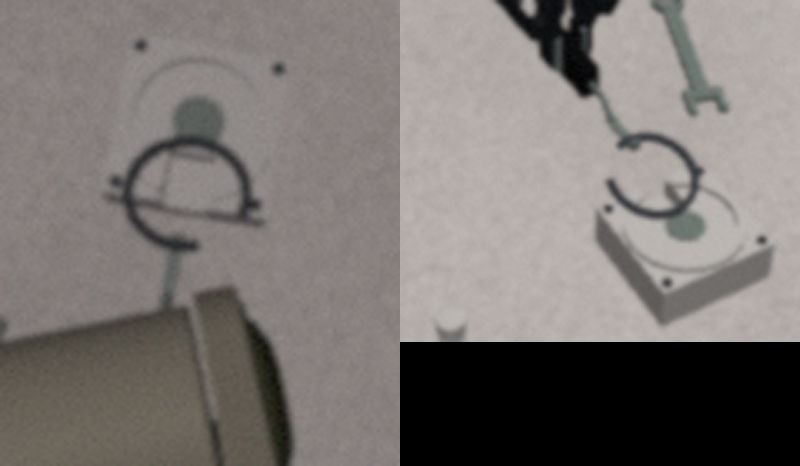

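The picture shows the ring hooked on the lip (top crop (178,240)) and out of its groove. I'll keep drawing until it clears the block.

>>> play_rows --deltas '[{"x":-0.016,"y":0.0027,"z":0,"yaw":0,"hand":5},{"x":-0.032,"y":0.0053,"z":-0.005,"yaw":0,"hand":5},{"x":-0.048,"y":0.008,"z":-0.01,"yaw":0,"hand":5},{"x":-0.064,"y":0.0107,"z":-0.015,"yaw":0,"hand":5},{"x":-0.08,"y":0.0133,"z":-0.02,"yaw":0,"hand":5}]'

```text
time_s: 7.9
position: [0.4309, 0.2173, 0.0621]
eef_rot: [[0.986, -0.165, -0.0], [-0.165, -0.986, 0.0], [-0.0, 0.0, -1.0]]
wrist_force: [0.1, 0.1, -1.2]
grip_width: 0.0165
finger_force: 60.7
```

>>> play_rows --deltas '[{"x":-0.016,"y":0.0027,"z":0,"yaw":0,"hand":5},{"x":-0.032,"y":0.0053,"z":0,"yaw":0,"hand":5},{"x":-0.048,"y":0.008,"z":0,"yaw":0,"hand":5},{"x":-0.064,"y":0.0107,"z":0,"yaw":0,"hand":5},{"x":-0.08,"y":0.0133,"z":0,"yaw":0,"hand":5}]'

```text
time_s: 8.4
position: [0.4069, 0.2213, 0.0623]
eef_rot: [[0.986, -0.165, 0.0], [-0.165, -0.986, 0.0], [0.0, -0.0, -1.0]]
wrist_force: [-0.7, 0.1, -1.2]
grip_width: 0.017
finger_force: 60.7
```

>>> play_rows --deltas '[{"x":-0.016,"y":0.0027,"z":0,"yaw":0,"hand":5},{"x":-0.032,"y":0.0053,"z":0,"yaw":0,"hand":5},{"x":-0.048,"y":0.008,"z":0,"yaw":0,"hand":5},{"x":-0.048,"y":0.008,"z":0,"yaw":0,"hand":5},{"x":-0.048,"y":0.008,"z":0,"yaw":0,"hand":5}]'

```text
time_s: 8.9
position: [0.3931, 0.2236, 0.0624]
eef_rot: [[0.986, -0.165, 0.0], [-0.165, -0.986, 0.0], [0.0, -0.0, -1.0]]
wrist_force: [0.7, 0.8, -1.5]
grip_width: 0.0168
finger_force: 60.7
```

```bash
python3 st.py; python3 look.py pics/v5.png
```

```text
t 8.9 p [0.3931 0.2236 0.0624] yaw -9.49 F [ 0.69  0.84 -1.51] w 0.0168 ff 60.704909563064575 j6 [ 15.  22. 109.  -0.  49. 114.]
```

View pics/v5.png

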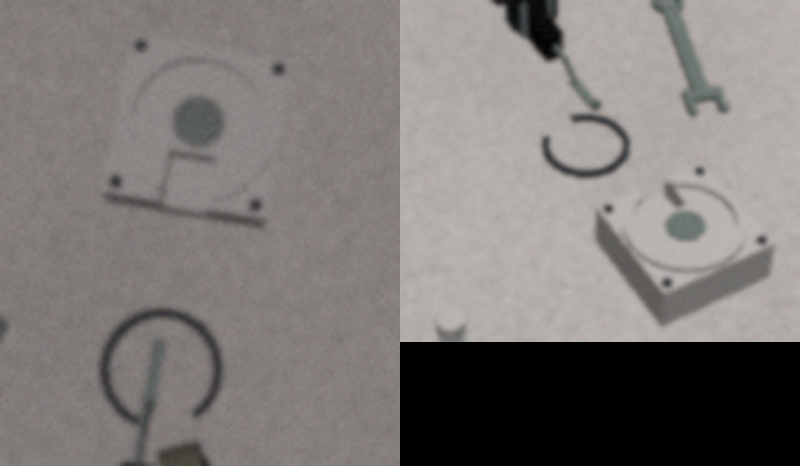

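The picture shows the ring lying flat on the bench in front of the block (top crop (160,368)), with the pick above it and free. I'll lay the pick down to the right.

>>> play_rows --deltas '[{"x":0,"y":-0.1,"z":0,"yaw":0,"hand":5},{"x":0,"y":-0.2,"z":0,"yaw":0,"hand":5},{"x":0,"y":-0.3,"z":0,"yaw":0,"hand":5},{"x":0,"y":-0.4,"z":0,"yaw":0,"hand":5},{"x":0,"y":-0.4,"z":-0.05,"yaw":0,"hand":5}]'

```text
time_s: 9.5
position: [0.3944, 0.1012, 0.0483]
eef_rot: [[0.986, -0.168, 0.004], [-0.168, -0.986, -0.0], [0.004, -0.0, -1.0]]
wrist_force: [0.9, 0.9, -0.2]
grip_width: 0.0169
finger_force: 60.8
```

>>> play_rows --deltas '[{"x":0,"y":0,"z":-0.05,"yaw":0,"hand":5},{"x":0,"y":0,"z":-0.09,"yaw":0,"hand":5},{"x":0,"y":0,"z":-0.12,"yaw":0,"hand":5},{"x":0,"y":0,"z":-0.131,"yaw":0,"hand":5},{"x":0,"y":0,"z":-0.131,"yaw":0,"hand":5}]'

```text
time_s: 10.0
position: [0.393, 0.1036, 0.0079]
eef_rot: [[0.986, -0.165, -0.0], [-0.165, -0.986, 0.0], [-0.0, 0.0, -1.0]]
wrist_force: [-0.1, 0.2, -1.2]
grip_width: 0.017
finger_force: 60.9
```

```bash
python3 st.py
```

```text
t 10.0 p [0.393  0.1036 0.0079] yaw -9.49 F [-0.11  0.18 -1.18] w 0.017 ff 60.85799217224121 j6 [ -2.  24. 119.   0.  38.  98.]
```

>>> play_rows --deltas '[{"x":0,"y":0,"z":-0.002,"yaw":0,"hand":20},{"x":0,"y":0,"z":-0.002,"yaw":0,"hand":30},{"x":0,"y":0,"z":-0.002,"yaw":0,"hand":45},{"x":0,"y":0,"z":-0.002,"yaw":0,"hand":45},{"x":0,"y":0,"z":-0.002,"yaw":0,"hand":45}]'

```text
time_s: 10.5
position: [0.393, 0.1036, 0.0075]
eef_rot: [[0.986, -0.165, 0.0], [-0.165, -0.986, 0.0], [0.0, -0.0, -1.0]]
wrist_force: [-0.4, 0.4, -0.0]
grip_width: 0.045
finger_force: 0.0
```

>>> play_rows --deltas '[{"x":0,"y":0,"z":0.05,"yaw":0,"hand":45},{"x":0,"y":0,"z":0.15,"yaw":0,"hand":45},{"x":0,"y":0,"z":0.3,"yaw":0,"hand":45},{"x":0,"y":-0.15,"z":0.45,"yaw":0,"hand":45},{"x":0,"y":-0.3,"z":0.5,"yaw":0,"hand":45}]'

```text
time_s: 11.0
position: [0.3935, 0.0225, 0.156]
eef_rot: [[0.987, -0.161, 0.004], [-0.161, -0.987, -0.001], [0.004, 0.0, -1.0]]
wrist_force: [1.2, 0.2, -1.4]
grip_width: 0.0449
finger_force: 0.0
```

>>> play_rows --deltas '[{"x":0,"y":-0.16,"z":0.1,"yaw":0,"hand":45},{"x":0,"y":-0.32,"z":0.1,"yaw":0,"hand":45},{"x":0,"y":-0.4,"z":0.1,"yaw":0,"hand":45},{"x":0,"y":-0.4,"z":0.1,"yaw":0,"hand":45},{"x":0,"y":-0.4,"z":0.1,"yaw":0,"hand":45}]'

```text
time_s: 11.5
position: [0.3927, -0.0974, 0.1831]
eef_rot: [[0.986, -0.166, -0.0], [-0.166, -0.986, 0.0], [-0.0, -0.0, -1.0]]
wrist_force: [0.2, -0.5, -0.6]
grip_width: 0.0447
finger_force: 0.0
```

```bash
python3 st.py
python3 - <<'E'
from h import *
I,K,T=grab('top');cv2.imwrite('pics/v6.png',cv2.cvtColor(I,4))
E
```

```text
t 11.5 p [ 0.3927 -0.0974  0.1831] yaw -9.57 F [ 0.16 -0.52 -0.62] w 0.0447 ff 0.0 j6 [-31.   5. 109.   0.  66.  69.]
```

View pics/v6.png

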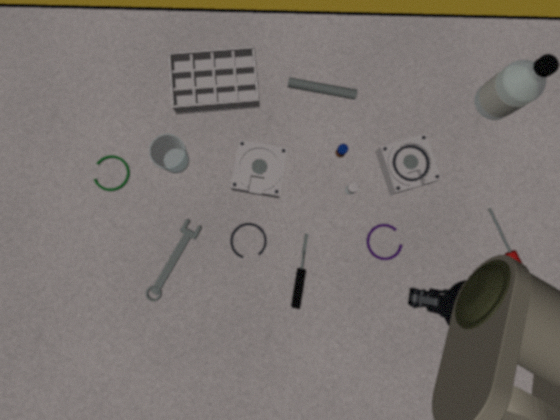

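The picture shows the ring loose on the bench at (248,241) and the pick lying at (299,285). The closed ring is still seated at (411,162), and the look-alikes are untouched.

```bash
python3 -c "
from station import r
print(r.finish_job())"
```

```text
the job is handed in; nothing more can be done
None
```

I hooked the split ring with the pick and drew it off its block; it now lies loose on the bench, the pick is laid down beside it, the closed ring was left untouched, and the job is handed in (about 11.5 s of the 51 s used).

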